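# Key and seat the tartlet mould on its press

### The arm

A 6-joint arm with a two-finger parallel gripper is mounted at the origin on the work surface. World frame = base frame: x ahead of the robot, y to its left, z up, the work surface at z = 0. Lengths are in m, angles in rad, forces in N, time in s.
With the tool pointing down it reaches from about 0.3 to 0.875 m from the base axis. Payload 6.4 kg.
Tool frame: the origin (TCP) lies midway between the tips of the shut fingers; the grasp point (between the pads) lies ctrl.grip_depth behind it (ctrl.grip_depth is the distance from the TCP to the grasp point, in m); x points along the fingers, y is the direction in which the jaws open and shut, and the axes are right-handed (so a half turn about x gives the same grasp; the last joint's range is limited). The gripper opens to 85 mm and grips with 20 to 120 N. Pads are 22 mm wide; open, the fingers measure 114 mm over their backs; the gripper's body (76 mm by 85 mm) begins 54 mm behind the grasp point. The pads swing forward as they close: fully open they stand 13 mm farther back than shut.
Start: joints at [-1.369, 0.181, 1.607, -0, 1.354, -0.206], TCP at [0.228, -0.528, 0.231] pointing down, gripper open.
Joint ranges: [-2.99, 2.99], [-0.89, 2.07], [0.3, 2.58], [-1.14, 4.28], [0, 2.63], [-3.12, 3.12]. Speed limits (rad/s): [2.57, 2.57, 3.01, 3.14, 3.14, 3.14].

### API

Orientations are given as a unit quaternion [w, x, y, z].
In Python, from bench import ctrl gives the robot as it stands.
- The arm moves only by the tool carry_out, never from a script. Its argument "motion" is one flat list of numbers, 7 for each row, row after row: the turn, a rotation vector about the tool's x, y, z in degrees, then the shift along the tool's x, y, z in m, then the gripper's target within -1 to 1 (shut at 1, half-way at 0, fully open at -1). A call has 1 to 10 rows; each row shifts and turns the pose as measured when the row begins, along the tool's axes as they then stand; what a row does not reach is not made up. A row lasts 1/10 s, in which the tool goes at most 50 mm and 8.59 degrees, less where a joint would pass 70% of its speed; a pose out of reach is approached as far as the arm can. A call with a gripper value outside its range is refused whole. The fingers move at their own pace and stop on an object; the grip force is fixed at half the most. Time passes only in rows, so rows that do not move let the fingers close. It gives the time, the measured TCP pose, the force and the opening at its end, in the units of the state.
- ctrl.get_obs(): the state, without advancing time (a new reading comes with each control period).
- ctrl.camera(name): name is "side" or "top" or "wrist"; returns the picture (384x512x3 uint8, blue, green, red); there is no depth.
- ctrl.camera_params(name): a dict with "mtx" (3x3 intrinsics, pixels), "pose" (4x4, takes a point from camera to world coordinates); the wrist camera has in their place "hand_eye" (4x4, takes a point from camera to tool coordinates, whose origin is the TCP and whose axes are the tool frame's). Camera axes: x right, y down, z forward; pixel columns grow to the right and rows downward; lengths in m; the calibration is good to about 2 mm. The wrist camera is an equidistant fisheye: a pixel r from the principal point sees the ray r / f radians off the axis. A picture is of the moment at which its call begins: read the wrist's pose just before it. camera_params takes no time and is no camera call.
- ctrl.hand_in(): hands the job in, once; it reports no verdict.
Trained networks look in the newest picture that a camera, given by its name, has taken for a name from the list of things; names that differ only in an ending like _2 or _b are one class to them, and where a whole thing is asked for, a point or a joint stands for the part that bears it (a point fixed in the world has none). Each returns a list of dicts, best first, with "conf" (0 to 1); they miss things now and then, are a little off and sometimes report something else, mostly with a low value. They report only what shows in the picture. A call takes as long as a camera call. They do not tell look-alikes from the thing itself.
- ctrl.boxes_of(camera, thing): "point" ([x, y, z] in m, in the coordinates of the camera as it stood for that picture, good to about 4 mm: the middle of the surface that is visible of it).
- ctrl.trace(camera, thing): "pixels" (384x512 bool, what is visible of it).
- ctrl.landmark_of(camera, thing): "point" ([x, y, z] in m, in the coordinates of the camera as it stood for that picture, good to about 4 mm: a listed point, or the origin of a listed thing).
The state is a dict: "time_s": time; "q": joint angles; "dq": joint speeds; "joint_efforts": joint torques, N m; "eef_pos": TCP position; "eef_rot": TCP orientation; "wrist_force": force on the tool from outside, world axes, zero at the start; "torque": the same for the moment, N m; "opening": opening from 0.0 (shut) to 1.0 (fully open).
Only numpy, scipy, OpenCV 4.12 (cv2) and the standard library are available. Lean on these libraries where they do the work, as an engineer would, in place of code of your own. Each camera call takes 0.05 s, during which the arm holds its last target. There are 200 camera calls.

### The job

The round mould on the forming press sits high because its rim notch is not over the locating pin by the red block. Without gripping or lifting the mould, push its black lug round with a fingertip until the notch is over the pin, then press the hub down until the mould is level and fully home on the pin. Leave the other kitchen things where they stand.

Things in the scene. Friction and masses are not known exactly. Their poses are not given: they have to be found in the camera images.
- press: Fixed white press, round base radius 105 mm, 40 mm high. Origin: on the table, on the axis of its upright centre spigot. Its local +x points from the spigot to the pin, the red key block and the housing behind it (71 mm high from 106 to 221 mm along +x; swung-back press head 120 mm high from 195 to 300 mm).
- pin (a point): Top of the fixed steel locating pin: 8 mm diameter, round top, 54 mm above the table, 66 mm from the spigot axis along the press's +x. The red key block (22 x 20 mm, top also 54 mm above the table, 79 to 101 mm from the axis) stands just outside it and shows where the pin is when the mould hides it.
- mould: Loose aluminium disc, radius 75 mm, 10 mm thick, 0.3-0.46 kg; its hub sits with 1 mm play on the spigot. Origin: centre of the underside, z up; local +x to the rim notch (red line leads to it), -x to the black lug. Underside 56 mm above the table at the start, clear of the pin; 46 mm when home; pressed with the notch off the pin it rides up on it, 4 deg askew and 49 mm up. Turns easily.
- notch (a point): Point in the mould's rim notch, at the underside, 66 mm from the mould's axis along its local +x. The notch is 13 mm wide, runs from 57 mm radius out through the rim, and goes over the 8 mm pin.
- lug (a point): Middle of the round black lug on the mould: 14 mm diameter, reaching 25 mm above the disc's upper face (35 mm above the mould's origin), 56 mm from the mould's axis on the side opposite the notch. It is what a fingertip pushes to turn the mould.
- hub_top (a point): Centre of the flat top of the mould's hub, 40 mm diameter, on the axis, 44 mm above the mould's origin (34 mm above the disc's upper face). The place to press the mould down.
- collar (a joint): Height of the orange collar (radius 48 mm) under the mould on the spigot, in m: 0 raised (start), 0.010 fully down. A friction fit with no spring: it carries the mould, needs about 6 N of push on the mould to slide down, and stays where it is left.
- ramekin: White ceramic ramekin beside the press, 70 mm diameter, 45 mm high; origin under its centre. To be left alone.
- cutter: Steel ring cutter beside the press, 64 mm diameter, 45 mm high; origin under its centre. To be left alone.
- pot: Steel egg-wash pot, 104 mm diameter, 120 mm high, to the robot's right; origin under its centre. To be left alone.
- brush: Pastry brush lying flat, about 200 mm long, wooden handle, red ferrule; origin on the table near its ferrule. To be left alone.
- sugar_jar: Glass jar with metal cap, 72 mm diameter, 110 mm high; origin under its centre. To be left alone.
- tin0: Small aluminium tartlet tin on the paper-lined tray, 80 mm diameter, 28 mm high; origin under its centre. To be left alone.
- tin1: A second such tin on the tray. To be left alone.
Things that resemble listed ones, but are neither listed nor needed, are in the scene too. What is shaped like the mould but brown is not meant.

How it is judged:
At the end, for the whole second after the job is handed in: The mould rests level (within 0.05 rad) on the press with its notch over the pin (within 7 mm in plan) and its underside less than 48.5 mm above the table (fully home is 46 mm), collar pushed down, everything still (z of mould in the frame of press below 0.0485 m and horizontal distance between notch and pin below 0.007 m and angle between mould's own z axis and vertical below 0.05 rad and value of joint collar above 0.0075 m and linear speed of mould below 0.02 m/s); the robot touches nothing.
It fails at once if the mould is lifted (more than 8 mm above where it started) (z of mould in the frame of press above 0.064 m).
It fails at once if the mould is tipped on its spigot (more than 0.25 rad) (angle between mould's own z axis and vertical above 0.25 rad).
It fails at once if another kitchen thing is moved by more than 25 mm (distance of any of ramekin, cutter, pot, brush, sugar_jar, tin0, tin1 from where it was at the start of the episode above 0.025 m).
It also fails if it takes over 48 s, if anything falls off the work surface, if the arm or the gripper's body presses on something with over 40 N, if the wrist force passes 120 N, or if a joint passes its speed limit or range.

## Working session

There is one attempt and no reset: what is moved stays moved. The work goes in short steps, Python scripts to look and compute and a tool call to move; the robot and the scene stay as the last step left them, time stands still between calls to the robot, and variables do not carry over. Pictures are saved under pics/ and viewed, about 8 in all and at most 12, crops included, and the job is handed in when it is done.

Besides the shell and the picture viewer there is one more tool, called as name(argument=value, ...) on one line, values as JSON. carry_out: Moves the arm, as the interface text tells. Its arguments: {"type":"object","properties":{"motion":{"type":"array"}},"required":["motion"]}

```bash
mkdir -p pics; cat > h.py <<'E'
import numpy as np, cv2
from bench import ctrl
def w(cam,p):
    T=np.array(ctrl.camera_params(cam)["pose"]); return (T@np.r_[p,1])[:3]
E
python3 - <<'E'
from h import *
ims=[]
for c in("top","side"):
    im=ctrl.camera(c); ims.append(im); cv2.imwrite(f"pics/{c}0.png",im)
    for t in("press","pin","mould","notch","lug","hub_top"):
        print(c,t,[(np.round(w(c,d["point"]),3).tolist(),round(d["conf"],2)) for d in ctrl.landmark_of(c,t)][:3])
    for t in("ramekin","cutter","pot","brush","sugar_jar","tin0"):
        print(c,t,[(np.round(w(c,d["point"]),3).tolist(),round(d["conf"],2)) for d in ctrl.landmark_of(c,t)][:2])
o=ctrl.get_obs();print(o["time_s"],o["eef_pos"],o["eef_rot"],o["opening"],ctrl.grip_depth)
E
```

```text
top press []
top pin [([0.577, -0.054, 0.052], 0.73), ([0.511, -0.152, 0.061], 0.31)]
top mould [([0.563, 0.213, 0.001], 0.77), ([0.51, -0.155, 0.057], 0.67), ([0.814, -0.198, 0.003], 0.63)]
top notch [([0.568, 0.143, 0.002], 0.95), ([0.884, -0.202, -0.002], 0.63), ([0.508, -0.156, 0.057], 0.57)]
top lug [([0.559, 0.265, 0.025], 0.78), ([0.519, -0.031, 0.083], 0.76), ([0.764, -0.192, 0.023], 0.57)]
top hub_top [([0.515, -0.088, 0.098], 0.89), ([0.817, -0.194, 0.048], 0.7), ([0.571, 0.214, 0.042], 0.65)]
top ramekin [([0.407, 0.051, -0.001], 0.68)]
top cutter [([0.602, -0.226, -0.0], 0.46)]
top pot [([0.562, -0.444, 0.002], 0.96)]
top brush []
top sugar_jar [([0.391, -0.455, 0.003], 0.62)]
top tin0 [([0.448, 0.436, 0.004], 0.74), ([0.574, 0.415, 0.006], 0.58)]
side press [([0.515, -0.081, 0.0], 0.72), ([0.565, -0.44, -0.0], 0.19)]
side pin [([0.572, -0.049, 0.052], 0.57)]
side mould [([0.516, -0.089, 0.056], 0.82), ([0.82, -0.191, 0.001], 0.64)]
side notch [([0.505, -0.152, 0.051], 0.75), ([0.882, -0.202, 0.004], 0.7)]
side lug [([0.52, -0.028, 0.08], 0.88), ([0.561, 0.267, 0.022], 0.8), ([0.763, -0.189, 0.023], 0.68)]
side hub_top [([0.57, 0.21, 0.049], 0.91), ([0.516, -0.085, 0.103], 0.74), ([0.82, -0.198, 0.044], 0.63)]
side ramekin [([0.402, 0.05, -0.001], 0.91)]
side cutter [([0.605, -0.226, 0.003], 0.65)]
side pot [([0.567, -0.438, -0.002], 0.57), ([0.605, -0.226, 0.001], 0.35)]
side brush [([0.352, -0.223, -0.001], 0.55)]
side sugar_jar []
side tin0 [([0.449, 0.436, 0.003], 0.88), ([0.577, 0.414, 0.009], 0.78)]
1.3 [ 0.22805523 -0.52786227  0.23130467] [ 0.14318343  0.69246046  0.14317317 -0.69245828] 1.0000776682313355 0.0187
```

View pics/top0.png

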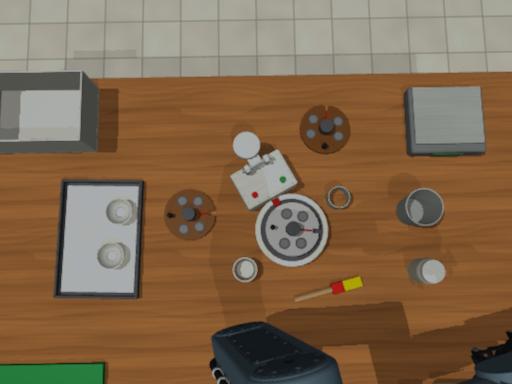

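View pics/side0.png

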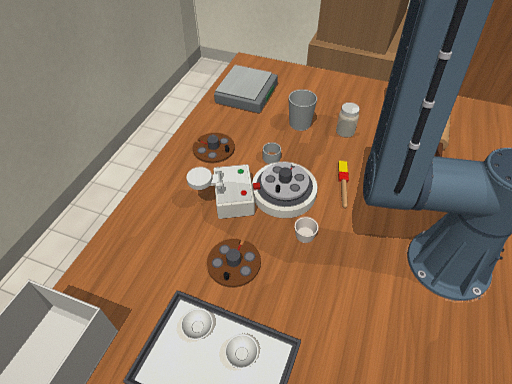

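```bash
cat >> h.py <<'E'
from scipy.spatial.transform import Rotation as Ro
def pose():
    o=ctrl.get_obs(); q=o["eef_rot"]; return np.array(o["eef_pos"]),Ro.from_quat([q[1],q[2],q[3],q[0]]),o
def target(zang):  # tool x down, tool z at heading zang (deg)
    a=np.radians(zang); z=np.array([np.cos(a),np.sin(a),0]); x=np.array([0,0,-1.]); return Ro.from_matrix(np.c_[x,np.cross(z,x),z])
def plan(pt,zang,n):   # straight line, even turn
    p,R,o=pose(); rv=(R.inv()*target(zang)).as_rotvec()
    for i in range(n):
        r=Ro.from_rotvec(rv*i/n); d=(R*r).inv().apply((pt-p)/n)
        print(np.round(np.degrees(rv/n),1).tolist(),np.round(d,4).tolist())
def st():
    p,R,o=pose(); z=R.as_matrix()[:,2]; x=R.as_matrix()[:,0]
    print("t",o["time_s"],"p",np.round(p,4),"zang",np.degrees(np.arctan2(z[1],z[0])).round(1),"x",x.round(3),"F",np.round(o["wrist_force"],1),"j6",round(o["q"][5],2),"op",round(o["opening"],2))
C=np.array([.516,-.086])
def finger(phi,C=C,off=.018):
    a=np.radians(phi); r=np.array([np.cos(a),np.sin(a)]); t=np.array([-r[1],r[0]]); return C+.056*r-off*t
E
python3 - <<'E'
from h import *
f=finger(72);print(f);plan(np.r_[f,.2],162,14)
E
```

```text
[ 0.55042397 -0.03830314]
[3.0, -0.0, -0.0] [0.0022, -0.023, -0.035]
[3.0, -0.0, -0.0] [0.0022, -0.0247, -0.0338]
[3.0, -0.0, -0.0] [0.0022, -0.0265, -0.0325]
[3.0, -0.0, -0.0] [0.0022, -0.0281, -0.031]
[3.0, -0.0, -0.0] [0.0022, -0.0297, -0.0296]
[3.0, -0.0, -0.0] [0.0022, -0.0311, -0.028]
[3.0, -0.0, -0.0] [0.0022, -0.0325, -0.0263]
[3.0, -0.0, -0.0] [0.0022, -0.0339, -0.0246]
[3.0, -0.0, -0.0] [0.0022, -0.0351, -0.0229]
[3.0, -0.0, -0.0] [0.0022, -0.0362, -0.021]
[3.0, -0.0, -0.0] [0.0022, -0.0372, -0.0191]
[3.0, -0.0, -0.0] [0.0022, -0.0382, -0.0172]
[3.0, -0.0, -0.0] [0.0022, -0.039, -0.0152]
[3.0, -0.0, -0.0] [0.0022, -0.0397, -0.0132]
```

carry_out(motion=[3,0,0,0.002,-0.023,-0.035,1,3,0,0,0.002,-0.0245,-0.034,1,3,0,0,0.002,-0.0265,-0.0325,1,3,0,0,0.002,-0.028,-0.031,1,3,0,0,0.002,-0.0295,-0.0295,1,3,0,0,0.002,-0.031,-0.028,1,3,0,0,0.002,-0.0325,-0.0265,1,3,0,0,0.002,-0.034,-0.0245,1,3,0,0,0.002,-0.035,-0.023,1,3,0,0,0.002,-0.036,-0.021,1])

```text
time_s: 2.3
eef_pos: [0.4693, -0.1752, 0.2114]
eef_rot: [-0.05, 0.706, -0.054, -0.704]
wrist_force: [1.1, -1.1, -0.4]
opening: -0.001
```

carry_out(motion=[3,0,0,0.002,-0.037,-0.019,1,3,0,0,0.002,-0.038,-0.017,1,3,0,0,0.002,-0.039,-0.015,1,3,0,0,0.002,-0.0395,-0.013,1,0,0,0,0,0,0,1])

```text
time_s: 2.8
eef_pos: [0.5722, -0.0294, 0.2033]
eef_rot: [-0.126, 0.698, -0.129, -0.693]
wrist_force: [0.3, 0.2, 0.0]
opening: 0.001
```

```bash
python3 - <<'E'
from h import *
st(); p,R,o=pose()
im=ctrl.camera("wrist"); cv2.imwrite("pics/w1.png",im)
H=np.array(ctrl.camera_params("wrist")["hand_eye"])
for t in("press","pin","mould","notch","lug","hub_top"):
    print(t,[(np.round(p+R.apply((H@np.r_[d["point"],1])[:3]),3).tolist(),round(d["conf"],2)) for d in ctrl.landmark_of("wrist",t)][:2])
f=finger(72)
plan(np.r_[f,.2],162,6)
E
```

```text
t 2.8 p [ 0.5722 -0.0294  0.2033] zang 159.2 x [ 0.006 -0.006 -1.   ] F [0.3 0.2 0. ] j6 1.68 op 0.0
press []
pin [([0.575, -0.053, 0.054], 0.8)]
mould [([0.567, 0.21, -0.002], 0.94), ([0.515, -0.087, 0.056], 0.89)]
notch [([0.569, 0.146, -0.004], 0.92), ([0.513, -0.153, 0.055], 0.68)]
lug [([0.565, 0.265, 0.024], 0.95), ([0.525, -0.033, 0.076], 0.79)]
hub_top [([0.522, -0.035, 0.079], 0.73), ([0.57, 0.209, 0.039], 0.57)]
[-0.5, -0.1, -0.0] [0.0006, 0.0017, 0.0028]
[-0.5, -0.1, -0.0] [0.0006, 0.0017, 0.0028]
[-0.5, -0.1, -0.0] [0.0006, 0.0017, 0.0029]
[-0.5, -0.1, -0.0] [0.0006, 0.0017, 0.0029]
[-0.5, -0.1, -0.0] [0.0006, 0.0016, 0.0029]
[-0.5, -0.1, -0.0] [0.0006, 0.0016, 0.0029]
```

View pics/w1.png

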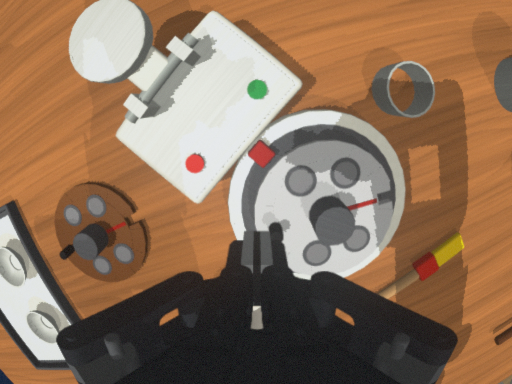

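carry_out(motion=[-0.7,0,0,0.008,0.0025,0.004,1,-0.7,0,0,0.008,0.0025,0.004,1,-0.7,0,0,0.008,0.0025,0.004,1,-0.7,0,0,0.008,0.0025,0.005,1,0,0,0,0,0,0,1])

```text
time_s: 3.65
eef_pos: [0.5473, -0.0413, 0.1684]
eef_rot: [-0.11, 0.7, -0.114, -0.696]
wrist_force: [-0.6, 0.1, -0.9]
opening: 0.0
```

```bash
python3 - <<'E'
from h import *
st()
plan(np.r_[finger(70),.077],160,8)
# refine pin/notch bearing from the wrist picture w1
p,R=np.array([.5722,-.0294,.2033]),Ro.from_quat([.698,-.129,-.693,-.126])
cp=ctrl.camera_params("wrist");K=np.array(cp["mtx"]);H=np.array(cp["hand_eye"])
for n,u,v,z in(("key",262,153,.054),("hub",333,221,.1),("notchline",375,201,.067),("lugtop",276,232,.091)):
    d=np.array([u-K[0,2],v-K[1,2]])/[K[0,0],K[1,1]]; th=np.hypot(*d); ray=np.r_[d/th*np.sin(th),np.cos(th)]
    o=p+R.apply(H[:3,3]); r=R.apply(H[:3,:3]@ray); q=o+r*(z-o[2])/r[2]
    print(n,q.round(4),"bearing",np.degrees(np.arctan2(*(q[:2]-C)[::-1])).round(1),"rad",np.hypot(*(q[:2]-C)).round(4))
E
```

```text
t 3.65 p [ 0.5473 -0.0413  0.1684] zang 161.8 x [ 0.004 -0.007 -1.   ] F [-0.6  0.1 -0.9] j6 1.6 op 0.0
[0.2, -0.0, -0.0] [0.0114, -0.0005, -0.0004]
[0.2, -0.0, -0.0] [0.0114, -0.0005, -0.0004]
[0.2, -0.0, -0.0] [0.0114, -0.0004, -0.0004]
[0.2, -0.0, -0.0] [0.0114, -0.0004, -0.0004]
[0.2, -0.0, -0.0] [0.0114, -0.0004, -0.0005]
[0.2, -0.0, -0.0] [0.0114, -0.0004, -0.0005]
[0.2, -0.0, -0.0] [0.0114, -0.0004, -0.0005]
[0.2, -0.0, -0.0] [0.0114, -0.0004, -0.0005]
key [ 0.596  -0.0446  0.054 ] bearing 27.4 rad 0.0901
hub [ 0.5226 -0.0854  0.1   ] bearing 5.5 rad 0.0067
notchline [ 0.5107 -0.1387  0.067 ] bearing -95.8 rad 0.053
lugtop [ 0.5276 -0.0322  0.091 ] bearing 77.8 rad 0.055
```

carry_out(motion=[0.2,0,0,0.0115,-0.0005,-0.0005,1,0.2,0,0,0.0115,-0.0005,-0.0005,1,0.2,0,0,0.0115,-0.0005,-0.0005,1,0.2,0,0,0.0115,-0.0005,-0.0005,1,0.2,0,0,0.0115,-0.0005,-0.0005,1,0.2,0,0,0.0115,-0.0005,-0.0005,1,0.2,0,0,0.0115,-0.0005,-0.0005,1,0.2,0,0,0.011,-0.0005,-0.0005,1,0,0,0,0,0,0,1])

```text
time_s: 4.55
eef_pos: [0.5529, -0.0388, 0.0674]
eef_rot: [-0.12, 0.698, -0.125, -0.695]
wrist_force: [-1.1, 0.5, -0.7]
opening: 0.002
```

```bash
cat >> h.py <<'E'
def arc(phi1,n,z=.077):  # move along the push arc from the present pose to lug angle phi1
    p,R,o=pose(); zz=R.as_matrix()[:,2]; ph0=np.degrees(np.arctan2(zz[1],zz[0]))%360-90
    for i in range(n):
        ph=ph0+(phi1-ph0)*(i+1)/n; pt=np.r_[finger(ph),z]; rv=(R.inv()*target(ph+90)).as_rotvec()
        d=R.inv().apply(pt-p); print(np.round(np.degrees(rv),1).tolist(),np.round(d,4).tolist()); p,R=pt,target(ph+90)
E
python3 - <<'E'
from h import *
st(); arc(115,8)
E
```

```text
t 4.55 p [ 0.5529 -0.0388  0.0674] zang 160.1 x [ 0.003 -0.007 -1.   ] F [-1.1  0.5 -0.7] j6 1.64 op 0.0
[-5.6, -0.3, -0.3] [-0.0096, -0.0005, 0.0062]
[-5.6, 0.0, 0.0] [-0.0, -0.0015, 0.0056]
[-5.6, 0.0, 0.0] [-0.0, -0.0015, 0.0056]
[-5.6, 0.0, 0.0] [-0.0, -0.0015, 0.0056]
[-5.6, 0.0, 0.0] [0.0, -0.0015, 0.0056]
[-5.6, 0.0, 0.0] [0.0, -0.0015, 0.0056]
[-5.6, 0.0, 0.0] [-0.0, -0.0015, 0.0056]
[-5.6, 0.0, 0.0] [0.0, -0.0015, 0.0056]
```

carry_out(motion=[0,-0.3,-0.3,-0.008,0,0,1,-5,0,0,0,-0.0015,0.0055,1,-5,0,0,0,-0.0015,0.0055,1,-5,0,0,0,-0.0015,0.0055,1,-5,0,0,0,-0.0015,0.005,1,0,0,0,0,0,0,1])

```text
time_s: 5.15
eef_pos: [0.5363, -0.0291, 0.0816]
eef_rot: [0.005, 0.709, 0.005, -0.705]
wrist_force: [-0.2, -0.6, -0.6]
opening: 0.001
```

```bash
python3 - <<'E'
from h import *
st(); im=ctrl.camera("wrist"); cv2.imwrite("pics/w2.png",im)
arc(150,10)
E
```

```text
t 5.15 p [ 0.5363 -0.0291  0.0816] zang -179.2 x [ 0.006 -0.    -1.   ] F [-0.2 -0.6 -0.6] j6 1.28 op 0.0
[-5.9, -0.4, -0.1] [0.0047, -0.0012, 0.0095]
[-5.9, 0.0, 0.0] [0.0, -0.0016, 0.0059]
[-5.9, 0.0, 0.0] [0.0, -0.0016, 0.0059]
[-5.9, 0.0, 0.0] [-0.0, -0.0016, 0.0059]
[-5.9, 0.0, 0.0] [-0.0, -0.0016, 0.0059]
[-5.9, 0.0, 0.0] [-0.0, -0.0016, 0.0059]
[-5.9, 0.0, 0.0] [-0.0, -0.0016, 0.0059]
[-5.9, 0.0, 0.0] [0.0, -0.0016, 0.0059]
[-5.9, 0.0, 0.0] [0.0, -0.0016, 0.0059]
[-5.9, 0.0, 0.0] [0.0, -0.0016, 0.0059]
```

View pics/w2.png

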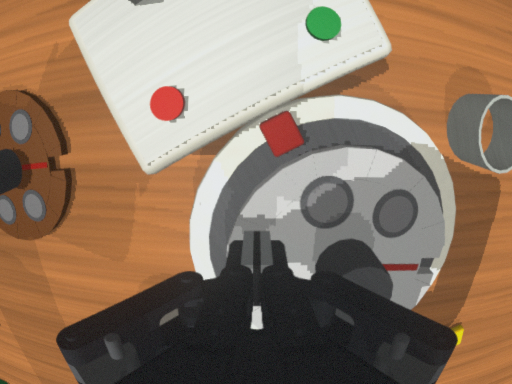

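carry_out(motion=[-5.9,-0.4,0,0.003,-0.001,0.009,1,-5.9,0,0,0,-0.0015,0.006,1,-5.9,0,0,0,-0.0015,0.006,1,-5.9,0,0,0,-0.0015,0.006,1,-5.9,0,0,0,-0.0015,0.006,1,-5.9,0,0,0,-0.0015,0.006,1,-5.9,0,0,0,-0.0015,0.006,1,0,0,0,0,0,0,1])

```text
time_s: 6.0
eef_pos: [0.4983, -0.0346, 0.0853]
eef_rot: [0.258, 0.664, 0.253, -0.655]
wrist_force: [-0.2, 0.8, -0.6]
opening: 0.0
```

```bash
python3 - <<'E'
from h import *
st(); print(finger(140)); im=ctrl.camera("wrist")
p,R,o=pose(); H=np.array(ctrl.camera_params("wrist")["hand_eye"])
for t in("pin","mould","notch","lug","hub_top"):
    print(t,[(np.round(p+R.apply((H@np.r_[d["point"],1])[:3]),3).tolist(),round(d["conf"],2)) for d in ctrl.landmark_of("wrist",t)][:2])
arc(175,7)
E
```

```text
t 6.0 p [ 0.4983 -0.0346  0.0853] zang -137.7 x [ 0.015 -0.001 -1.   ] F [-0.2  0.8 -0.6] j6 0.52 op 0.0
[ 0.48467169 -0.03621509]
pin [([0.574, -0.054, 0.051], 0.7)]
mould [([0.514, -0.089, 0.058], 0.89)]
notch [([0.561, -0.137, 0.057], 0.71)]
lug [([0.607, -0.227, -0.002], 0.2)]
hub_top [([0.514, -0.089, 0.098], 0.59)]
[-6.1, -0.5, -0.7] [0.0077, -0.0077, 0.01]
[-6.1, 0.0, 0.0] [0.0, -0.0016, 0.006]
[-6.1, 0.0, 0.0] [-0.0, -0.0016, 0.006]
[-6.1, 0.0, 0.0] [0.0, -0.0016, 0.006]
[-6.1, 0.0, 0.0] [0.0, -0.0016, 0.006]
[-6.1, 0.0, 0.0] [0.0, -0.0016, 0.006]
[-6.1, 0.0, 0.0] [0.0, -0.0016, 0.006]
```

carry_out(motion=[-6,-0.5,-0.7,0.008,-0.007,0.007,1,-6,0,0,0.001,-0.002,0.006,1,-6,0,0,0.001,-0.002,0.006,1,-6,0,0,0.001,-0.002,0.006,1,-4,0,0,0.001,-0.0015,0.005,1,0,0,0,0,0,0,1])

```text
time_s: 6.9
eef_pos: [0.4718, -0.048, 0.0731]
eef_rot: [0.411, 0.577, 0.411, -0.574]
wrist_force: [-0.4, 1.1, 0.6]
opening: -0.0
```

```bash
cat >> h.py <<'E'
def look(name=None,cams=("wrist",)):
    for c in cams:
        im=ctrl.camera(c)
        if name: cv2.imwrite(f"pics/{name}_{c}.png",im)
        p,R,o=pose(); H=np.array(ctrl.camera_params("wrist")["hand_eye"])
        for t in("pin","mould","notch","lug","hub_top"):
            for d in ctrl.landmark_of(c,t)[:4]:
                q=p+R.apply((H@np.r_[d["point"],1])[:3]) if c=="wrist" else w(c,d["point"])
                if np.hypot(*(q[:2]-C))<.1: print(c,t,q.round(4),"bear",np.degrees(np.arctan2(*(q[:2]-C)[::-1])).round(1),round(d["conf"],2))
def off():
    p,R,o=pose(); z=R.as_matrix()[:,2][:2]; print("phi",(np.degrees(np.arctan2(z[1],z[0]))%360-90).round(1),"tang",((p[:2]-C)@z).round(4),"rad",((p[:2]-C)@[z[1],-z[0]]).round(4))
E
python3 - <<'E'
from h import *
st(); off(); look(); arc(195,7)
E
```

```text
t 6.9 p [ 0.4718 -0.048   0.0731] zang -109.0 x [ 0.003  0.003 -1.   ] F [-0.4  1.1  0.6] j6 -0.03 op -0.0
phi 161.0 tang -0.0216 rad 0.0542
wrist mould [ 0.5145 -0.0923  0.0559] bear -103.4 0.61
wrist notch [ 0.5769 -0.1151  0.0572] bear -25.5 0.79
wrist hub_top [ 0.5131 -0.0893  0.0996] bear -130.9 0.82
[-4.9, -0.2, -0.1] [-0.0037, -0.0035, 0.0087]
[-4.9, 0.0, 0.0] [0.0, -0.0013, 0.0048]
[-4.9, 0.0, 0.0] [0.0, -0.0013, 0.0048]
[-4.9, 0.0, 0.0] [0.0, -0.0013, 0.0048]
[-4.9, 0.0, 0.0] [0.0, -0.0013, 0.0048]
[-4.9, 0.0, 0.0] [0.0, -0.0013, 0.0048]
[-4.9, 0.0, 0.0] [0.0, -0.0013, 0.0048]
```

carry_out(motion=[-5,0,0,-0.003,-0.003,0.0065,1,-5,0,0,0,-0.0015,0.005,1,-5,0,0,0,-0.0015,0.005,1,-5,0,0,0,-0.0015,0.005,1,-5,0,0,0,-0.0015,0.005,1,0,0,0,0,0,0,1])

```text
time_s: 7.8
eef_pos: [0.4588, -0.0704, 0.0761]
eef_rot: [0.528, 0.472, 0.529, -0.467]
wrist_force: [0.4, 0.8, 0.9]
opening: 0.0
```

```bash
sed -i 's/^C=.*/C=np.array([.515,-.088])/' h.py; python3 - <<'E'
from h import *
st(); off(); look("w3",("wrist","top","side")); arc(205,5)
E
```

```text
t 7.8 p [ 0.4588 -0.0704  0.0761] zang -83.2 x [ 0.002  0.006 -1.   ] F [0.4 0.8 0.9] j6 -0.54 op 0.0
phi 186.8 tang -0.0241 rad 0.0537
wrist mould [ 0.5147 -0.0916  0.0561] bear -94.1 0.81
wrist notch [ 0.5825 -0.0843  0.0556] bear 3.1 0.86
wrist hub_top [ 0.5148 -0.086   0.099 ] bear 96.9 0.74
top pin [ 0.5746 -0.0542  0.0497] bear 29.6 0.79
top mould [ 0.5165 -0.0845  0.0574] bear 66.7 0.78
top notch [ 0.5832 -0.0907  0.0599] bear -2.3 0.9
top hub_top [ 0.5158 -0.0886  0.098 ] bear -35.8 0.6
side pin [ 0.5706 -0.0498  0.0508] bear 34.5 0.62
side mould [ 0.5166 -0.0917  0.0581] bear -66.2 0.89
side notch [ 0.5812 -0.0819  0.053 ] bear 5.2 0.72
side hub_top [ 0.5123 -0.0861  0.1018] bear 145.2 0.81
[-3.6, -0.3, -0.2] [-0.0009, -0.0033, 0.0099]
[-3.6, -0.0, 0.0] [-0.0, -0.001, 0.0036]
[-3.6, -0.0, 0.0] [0.0, -0.001, 0.0036]
[-3.6, 0.0, -0.0] [0.0, -0.001, 0.0036]
[-3.6, 0.0, 0.0] [0.0, -0.001, 0.0036]
```

View pics/w3_wrist.png

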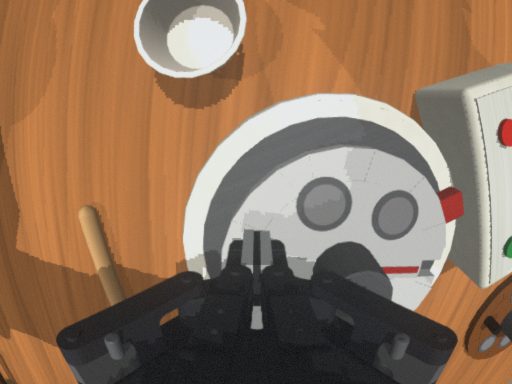

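carry_out(motion=[-4.5,0,0,-0.001,-0.003,0.005,1,-4,0,0,0,-0.001,0.004,1,-4,0,0,0,-0.001,0.004,1,-3,0,0,0,-0.001,0.003,1,0,0,0,0,0,0,1])

```text
time_s: 9.2
eef_pos: [0.4552, -0.0858, 0.0766]
eef_rot: [0.587, 0.394, 0.591, -0.388]
wrist_force: [0.5, 0.1, 0.7]
opening: -0.003
```

```bash
python3 - <<'E'
from h import *
st(); off(); look("w4",("wrist","top","side"))
E
```

```text
t 9.2 p [ 0.4552 -0.0858  0.0766] zang -67.1 x [-0.     0.009 -1.   ] F [0.5 0.1 0.7] j6 -0.85 op -0.0
phi 202.9 tang -0.0253 rad 0.0543
wrist mould [ 0.5141 -0.0894  0.0577] bear -123.6 0.93
wrist notch [ 0.5816 -0.0666  0.0581] bear 17.8 0.88
wrist hub_top [ 0.5145 -0.0855  0.0995] bear 100.6 0.9
top pin [ 0.5722 -0.057   0.05  ] bear 28.4 0.88
top pin [ 0.5144 -0.0856  0.1017] bear 103.2 0.21
top mould [ 0.5173 -0.0873  0.0563] bear 16.5 0.74
top mould [ 0.5161 -0.0884  0.1009] bear -18.4 0.71
top notch [ 0.5808 -0.0693  0.0587] bear 15.9 0.68
top hub_top [ 0.5138 -0.0877  0.1002] bear 167.5 0.74
side pin [ 0.5727 -0.048   0.051 ] bear 34.7 0.76
side mould [ 0.5168 -0.0892  0.0579] bear -34.9 0.82
side notch [ 0.5791 -0.0683  0.0545] bear 17.1 0.67
side lug [ 0.4609 -0.0988  0.0829] bear -168.7 0.87
side hub_top [ 0.5157 -0.0861  0.1006] bear 69.4 0.71
```

View pics/w4_wrist.png

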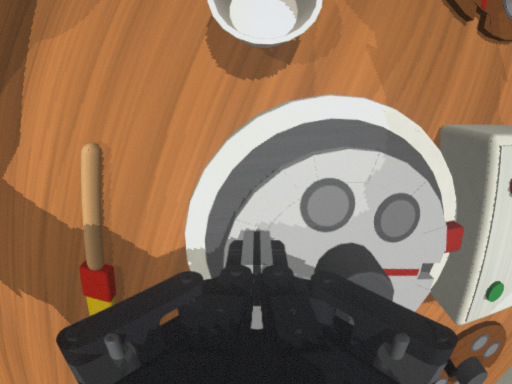

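carry_out(motion=[-3,-0.5,0,0,-0.002,0.003,1,-3,0,0,0,-0.001,0.003,1,-2,0,0,0,0,0.002,1,0,0,0,0,0,0,1])

```text
time_s: 10.5
eef_pos: [0.455, -0.0932, 0.0762]
eef_rot: [0.616, 0.348, 0.616, -0.346]
wrist_force: [0.5, -0.7, -0.1]
opening: 0.001
```

```bash
cat >> h.py <<'E'
def ray(cam,u,v,z):
    cp=ctrl.camera_params(cam);K=np.array(cp["mtx"]); d=np.array([(u-K[0,2])/K[0,0],(v-K[1,2])/K[1,1]])
    if cam=="wrist":
        p,R,_=pose();H=np.array(cp["hand_eye"]);th=np.hypot(*d);c=H[:3,:3]@np.r_[d/th*np.sin(th),np.cos(th)];o=p+R.apply(H[:3,3]);r=R.apply(c)
    else:
        T=np.array(cp["pose"]);o=T[:3,3];r=T[:3,:3]@np.r_[d,1]
    return o+r*(z-o[2])/r[2]
def bear(q,c=C): return np.degrees(np.arctan2(*(q[:2]-c)[::-1])).round(1),np.hypot(*(q[:2]-c)).round(4)
def redkey(cam,im):
    b,g,r=[im[...,i].astype(int) for i in range(3)]
    n,l,s,c=cv2.connectedComponentsWithStats(((r>110)&(g<50)&(b<60)).astype(np.uint8))
    for i in range(1,n):
        if s[i,4]>8:
            q=ray(cam,*c[i],.054)
            if .03<np.hypot(*(q[:2]-C))<.12: print(cam,"red",c[i].round(1),s[i,4],q.round(4),bear(q))
E
python3 - <<'E'
from h import *
st(); off(); look("w5",("wrist",))
im=cv2.imread("pics/w5_wrist.png"); redkey("wrist",im); cv2.imwrite("pics/w5c.png",cv2.resize(im[180:320,330:500],None,fx=4,fy=4,interpolation=cv2.INTER_CUBIC))
redkey("top",cv2.imread("pics/top0.png"));redkey("side",cv2.imread("pics/side0.png"))
E
```

```text
t 10.5 p [ 0.455  -0.0932  0.0762] zang -58.8 x [ 0.002  0.003 -1.   ] F [ 0.5 -0.7 -0.1] j6 -1.01 op 0.0
phi 211.2 tang -0.0267 rad 0.0541
wrist pin [ 0.5773 -0.0575  0.0538] bear 26.1 0.91
wrist mould [ 0.518  -0.0908  0.057 ] bear -43.1 0.77
wrist notch [ 0.5832 -0.0626  0.0564] bear 20.5 0.87
wrist hub_top [ 0.5166 -0.0854  0.0968] bear 59.1 0.76
top red [276.  201.6] 41 [ 0.5933 -0.0429  0.054 ] (np.float64(30.0), np.float64(0.0904))
side red [256.2 184.9] 36 [ 0.5929 -0.0389  0.054 ] (np.float64(32.2), np.float64(0.0921))
```

View pics/w5c.png

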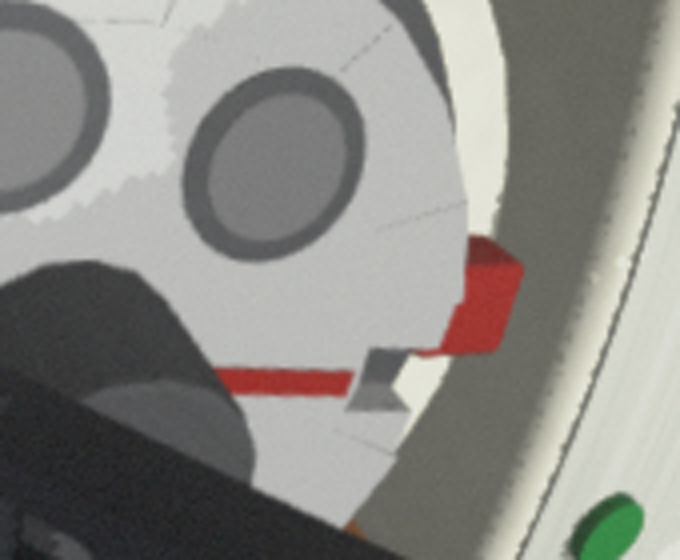

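```bash
python3 - <<'E'
from h import *
c=lambda x,y:(330+x/4-.4,180+y/4-.4)
for n,x,y,z in(("line end",350,384,.066),("line start",218,380,.066),("key a",522,268,.054),("key b",493,352,.054)):
    q=ray("wrist",*c(x,y),z); print(n,q.round(4),bear(q),bear(q,np.array([.517,-.088])))
E
```

```text
line end [ 0.5668 -0.0644  0.066 ] (np.float64(24.5), np.float64(0.0569)) (np.float64(25.4), np.float64(0.0551))
line start [ 0.5422 -0.0751  0.066 ] (np.float64(25.5), np.float64(0.0301)) (np.float64(27.2), np.float64(0.0283))
key a [ 0.5975 -0.0309  0.054 ] (np.float64(34.7), np.float64(0.1004)) (np.float64(35.4), np.float64(0.0987))
key b [ 0.6058 -0.0471  0.054 ] (np.float64(24.3), np.float64(0.0996)) (np.float64(24.7), np.float64(0.0978))
```

carry_out(motion=[-2.5,0,0,0,-0.0015,0.0025,1,-2,0,0,0,-0.001,0.002,1,0,0,0,0,0,0,1])

```text
time_s: 11.1
eef_pos: [0.4553, -0.0976, 0.0762]
eef_rot: [0.629, 0.324, 0.629, -0.321]
wrist_force: [-0.3, 0.2, -0.3]
opening: 0.004
```

```bash
python3 - <<'E'
from h import *
st(); off(); look("w6",("wrist",))
im=cv2.imread("pics/w6_wrist.png"); cv2.imwrite("pics/w6c.png",cv2.resize(im[180:320,330:500],None,fx=4,fy=4,interpolation=cv2.INTER_CUBIC))
E
```

```text
t 11.1 p [ 0.4553 -0.0976  0.0762] zang -54.3 x [ 0.002  0.004 -1.   ] F [-0.3  0.2 -0.3] j6 -1.1 op 0.0
phi 215.7 tang -0.0271 rad 0.0541
wrist pin [ 0.5732 -0.0547  0.053 ] bear 29.8 0.9
wrist mould [ 0.5166 -0.0881  0.0536] bear -3.2 0.73
wrist notch [ 0.5752 -0.0573  0.0547] bear 27.0 0.72
wrist hub_top [ 0.5128 -0.0883  0.0977] bear -172.4 0.55
```

View pics/w6c.png

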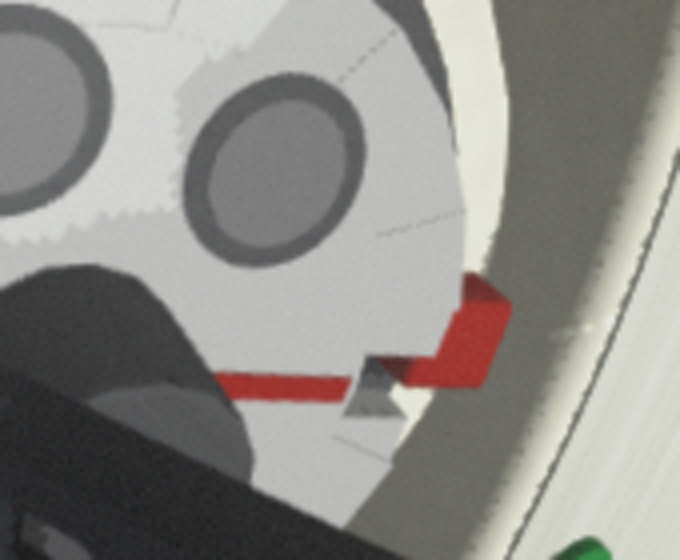

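```bash
python3 - <<'E'
from h import *
c=lambda x,y:(330+x/4-.4,180+y/4-.4)
for n,x,y,z in(("line end",348,390,.066),("line start",218,386,.066),("key a",511,304,.054),("key b",480,388,.054)):
    q=ray("wrist",*c(x,y),z); print(n,q.round(4),bear(q))
E
```

```text
line end [ 0.5649 -0.0611  0.066 ] (np.float64(28.3), np.float64(0.0567))
line start [ 0.5415 -0.0735  0.066 ] (np.float64(28.7), np.float64(0.0301))
key a [ 0.5965 -0.0306  0.054 ] (np.float64(35.2), np.float64(0.0997))
key b [ 0.6061 -0.0467  0.054 ] (np.float64(24.4), np.float64(0.1001))
```

carry_out(motion=[-1.6,0,0,0,-0.0005,0.0017,1,0,0,0,0,0,0,1,0,0,0,0,0,-0.006,1,0,0,0,0,0,-0.004,1,0,0,0,-0.02,0,0,1,0,0,0,-0.025,0,0,1,0,0,0,-0.015,0,0,1,0,0,0,0,0,0,1])

```text
time_s: 12.2
eef_pos: [0.447, -0.0887, 0.1369]
eef_rot: [0.632, 0.316, 0.635, -0.313]
wrist_force: [-0.3, 0.1, -0.1]
opening: 0.001
```

```bash
python3 - <<'E'
from h import *
st(); look("w7",("wrist","top","side"))
p,R,o=pose(); z=R.as_matrix()[:,2]
plan(np.r_[.5155,-.0875,.13],np.degrees(np.arctan2(z[1],z[0])),6)
im=cv2.imread("pics/w7_wrist.png"); cv2.imwrite("pics/w7c.png",cv2.resize(im[150:350,310:510],None,fx=3,fy=3,interpolation=cv2.INTER_CUBIC))
E
```

```text
t 12.2 p [ 0.447  -0.0887  0.1369] zang -52.8 x [-0.002  0.006 -1.   ] F [-0.3  0.1 -0.1] j6 -1.11 op 0.0
wrist pin [ 0.574  -0.0522  0.0508] bear 31.3 0.9
wrist mould [ 0.5133 -0.0909  0.0554] bear -120.0 0.73
wrist notch [ 0.5794 -0.0552  0.0562] bear 27.0 0.64
wrist hub_top [ 0.5139 -0.0872  0.0957] bear 145.7 0.61
top pin [ 0.5739 -0.0537  0.0518] bear 30.2 0.64
top mould [ 0.5181 -0.0852  0.0605] bear 41.8 0.57
top mould [ 0.5748 -0.0562  0.0588] bear 28.0 0.47
top notch [ 0.5765 -0.0554  0.0564] bear 27.9 0.78
top hub_top [ 0.5152 -0.0845  0.0995] bear 87.3 0.66
side pin [ 0.573  -0.0482  0.0542] bear 34.5 0.87
side mould [ 0.5193 -0.0907  0.0549] bear -32.7 0.79
side notch [ 0.5744 -0.0514  0.0539] bear 31.6 0.75
side notch [ 0.5145 -0.0894  0.0557] bear -110.8 0.69
side lug [ 0.4674 -0.112   0.0811] bear -153.3 0.75
side hub_top [ 0.5167 -0.0845  0.1031] bear 63.8 0.8
[-0.0, -0.1, -0.0] [0.0008, 0.0093, 0.0069]
[-0.0, -0.1, -0.0] [0.0008, 0.0093, 0.0069]
[-0.0, -0.1, -0.0] [0.0008, 0.0093, 0.0069]
[-0.0, -0.1, -0.0] [0.0008, 0.0093, 0.0069]
[-0.0, -0.1, -0.0] [0.0008, 0.0093, 0.0069]
[-0.0, -0.1, -0.0] [0.0008, 0.0093, 0.0069]
```

View pics/w7c.png

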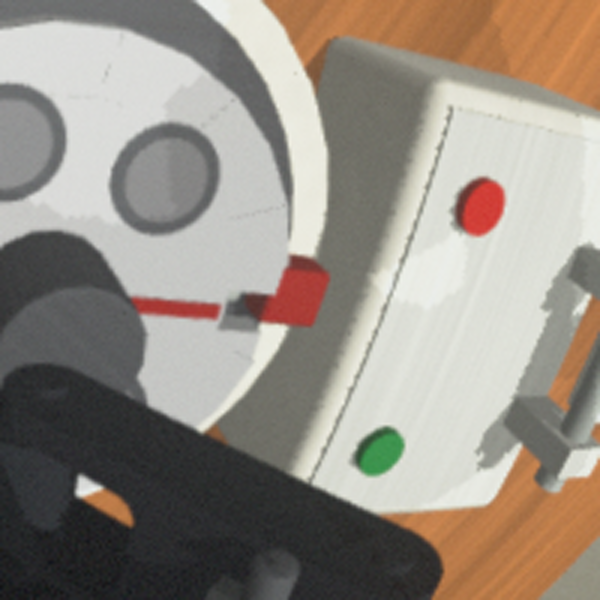

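```bash
python3 - <<'E'
from h import *
c=lambda x,y:(310+x/3-.3,150+y/3-.3)
for n,x,y,z in(("line end",217,312,.066),("line start",135,305,.066),("key a",329,274,.054),("key b",313,327,.054)):
    q=ray("wrist",*c(x,y),z); print(n,q.round(4),bear(q))
a=ray("wrist",*c(329,274),.054);b=ray("wrist",*c(313,327),.054);print(bear((a+b)/2))
E
```

```text
line end [ 0.5608 -0.0598  0.066 ] (np.float64(31.6), np.float64(0.0538))
line start [ 0.5378 -0.0725  0.066 ] (np.float64(34.2), np.float64(0.0276))
key a [ 0.5938 -0.03    0.054 ] (np.float64(36.4), np.float64(0.0978))
key b [ 0.6038 -0.0458  0.054 ] (np.float64(25.4), np.float64(0.0983))
(np.float64(30.9), np.float64(0.0976))
```

carry_out(motion=[0,0,0,0.001,0.009,0.007,1,0,0,0,0.001,0.009,0.007,1,0,0,0,0.001,0.009,0.007,1,0,0,0,0.001,0.009,0.007,1,0,0,0,0.001,0.009,0.007,1,0,0,0,0.001,0.005,0.004,1,0,0,0,0.005,0,0,1,0,0,0,0,0,0,1])

```text
time_s: 13.9
eef_pos: [0.5166, -0.0892, 0.1221]
eef_rot: [0.631, 0.316, 0.636, -0.313]
wrist_force: [0.2, 0.5, -0.7]
opening: 0.001
```

```bash
python3 - <<'E'
from h import *
st()
p,R,o=pose(); z=R.as_matrix()[:,2]
plan(np.r_[.5155,-.0875,.105],np.degrees(np.arctan2(z[1],z[0])),3)
E
```

```text
t 13.9 p [ 0.5166 -0.0892  0.1221] zang -52.8 x [-0.005  0.007 -1.   ] F [ 0.2  0.5 -0.7] j6 -1.05 op 0.0
[-0.0, -0.2, -0.0] [0.0057, 0.0001, -0.0006]
[-0.0, -0.2, -0.0] [0.0057, 0.0001, -0.0006]
[-0.0, -0.2, -0.0] [0.0057, 0.0001, -0.0007]
```

carry_out(motion=[0,-0.2,0,0.005,0,-0.001,1,0,-0.2,0,0.005,0,0,1,0,0,0,0.005,0,0,1,0,0,0,0.003,0,0,1,0,0,0,0.002,0,0,1])

```text
time_s: 14.4
eef_pos: [0.5144, -0.088, 0.1001]
eef_rot: [0.633, 0.315, 0.634, -0.314]
wrist_force: [-0.2, 0.9, 0.1]
opening: 0.0
```

carry_out(motion=[0,0,0,0.003,0,0,1,0,0,0,0.003,0,0,1,0,0,0,0.003,0,0,1])

```text
time_s: 14.7
eef_pos: [0.5145, -0.088, 0.093]
eef_rot: [0.633, 0.315, 0.634, -0.314]
wrist_force: [-3.7, 0.9, 8.3]
opening: -0.001
```

carry_out(motion=[0,0,0,0.002,0,0,1,0,0,0,0.002,0,0,1])

```text
time_s: 14.9
eef_pos: [0.5145, -0.088, 0.0904]
eef_rot: [0.633, 0.315, 0.634, -0.314]
wrist_force: [-3.5, 1.0, 7.2]
opening: -0.003
```

Passing below 93 mm with only about 7 N, so the notch has gone over the pin. I'll press to the stop.

carry_out(motion=[0,0,0,0.003,0,0,1,0,0,0,0.003,0,0,1])

```text
time_s: 15.1
eef_pos: [0.5147, -0.088, 0.0898]
eef_rot: [0.632, 0.314, 0.635, -0.314]
wrist_force: [-14.4, 4.2, 34.4]
opening: -0.004
```

Firm stop at 89.8 mm (expected 90 mm when home). I'll retreat and check.

carry_out(motion=[0,0,0,-0.005,0,0,1,0,0,0,-0.02,0,0,1,0,0,0,-0.03,0,0,1,0,0,0,-0.03,-0.03,-0.02,1,0,0,0,-0.02,-0.04,-0.03,1,0,0,0,0,-0.04,-0.03,1,0,0,0,0,0,0,1,0,0,0,0,0,0,1])

```text
time_s: 15.9
eef_pos: [0.3776, -0.0915, 0.1994]
eef_rot: [0.634, 0.313, 0.633, -0.315]
wrist_force: [0.6, -0.3, -0.4]
opening: 0.003
```

```bash
python3 - <<'E'
from h import *
st(); look("w8",("wrist","top","side"))
a,b=cv2.imread("pics/w8_wrist.png"),cv2.imread("pics/w8_side.png")
cv2.imwrite("pics/w8c.png",np.hstack([cv2.resize(a,(400,300)),cv2.resize(b[140:230,220:340],(400,300),interpolation=cv2.INTER_CUBIC)]))
E
```

```text
t 15.9 p [ 0.3776 -0.0915  0.1994] zang -52.7 x [ 0.001 -0.003 -1.   ] F [ 0.6 -0.3 -0.4] j6 -1.19 op 0.0
wrist pin [ 0.5736 -0.0545  0.0525] bear 29.7 0.78
wrist mould [ 0.5131 -0.0874  0.0453] bear 162.7 0.74
wrist notch [ 0.5785 -0.0563  0.0458] bear 26.5 0.93
wrist lug [ 0.4673 -0.1181  0.0647] bear -147.7 0.77
wrist lug [ 0.5146 -0.0913  0.0469] bear -97.7 0.2
wrist hub_top [ 0.5131 -0.0868  0.0891] bear 148.0 0.68
top pin [ 0.5755 -0.055   0.0524] bear 28.6 0.86
top mould [ 0.5159 -0.0883  0.0453] bear -17.8 0.67
top notch [ 0.5759 -0.0585  0.0477] bear 25.8 0.59
top lug [ 0.4673 -0.1135  0.0707] bear -151.9 0.87
top hub_top [ 0.5161 -0.0869  0.0876] bear 45.7 0.72
side pin [ 0.574  -0.0508  0.0547] bear 32.3 0.95
side pin [ 0.5161 -0.09    0.0453] bear -60.8 0.64
side mould [ 0.5154 -0.0931  0.0447] bear -85.8 0.83
side notch [ 0.574  -0.0524  0.0446] bear 31.1 0.87
side lug [ 0.4665 -0.1128  0.0717] bear -152.9 0.88
side hub_top [ 0.5145 -0.0843  0.0897] bear 97.5 0.61
```

View pics/w8c.png

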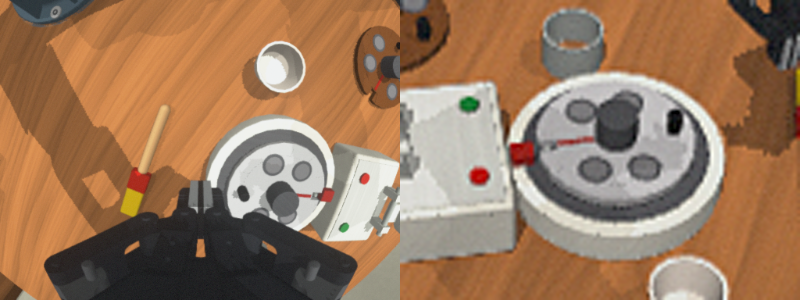

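The picture shows the mould level in the press. The red line and notch point straight at the red key, and the ramekin, cutter and brush are undisturbed. All three cameras put the mould's underside at 45–46 mm and the hub top at 88–90 mm, so it is home.

```bash
python3 -c "
from bench import ctrl
print(ctrl.hand_in())"
```

```text
the job is handed in; nothing more can be done
None
```

The mould is home on the pin and the job is handed in; `hand_in` gives no verdict. I pushed the black lug about 125° anticlockwise with the shut fingertips until the notch was over the pin. Then I pressed the hub down and backed the arm clear, at 15.9 s of the 48 s allowed.

- **Press-down:** the mould slid down at about 7–8 N and met a firm stop at 34 N, with the fingertip at 89.8 mm. The hub top should be at 90 mm when the mould is home.
- **Height:** after the arm backed off, all three cameras put the underside at about 45–46 mm and the hub top at 88–90 mm.
- **Level and alignment:** the last picture shows the mould level, with the red line pointing at the red key block. The networks put notch and pin 1–3° apart, which is within their error.
- **Other things:** the ramekin, cutter and brush stand where they were in the last picture. I did not measure the pot, jar and tins again, but felt no contact on the way.
- **Disagreements:** the cameras differed by about 5° on where the pin lies (29–34°), so I used the key block's measured bearing of about 30°. One early descent went about 10 mm too low, stopping about 1 mm above the disc without touching it. I corrected that before pushing.

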